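Unpack a pillar candle for the banquet table

ROBOT

A 6-joint arm with a two-finger parallel gripper is mounted at the origin on the work surface. World frame = base frame: x ahead of the robot, y to its left, z up, the work surface at z = 0. Lengths are in m, angles in degrees, forces in N, time in s.
With the tool pointing down it reaches from about 0.375 to 0.825 m from the base axis. Payload 5.5 kg.
Tool frame: the origin (TCP) lies at the very end of the fingers, on their centre line; the grasp point (between the pads) lies 19 mm behind it; z points along the fingers, y is the line along which they close (so a half turn about z gives the same grasp; the last joint's range is limited). The gripper opens to 85 mm and grips with 20 to 120 N. Pads are 22 mm wide; open, the fingers measure 114 mm over their backs; the gripper's body (76 mm by 85 mm) begins 54 mm behind the grasp point. The pads swing forward as they close: fully open they stand 13 mm farther back than shut.
Start: joints at [68.984, 17.962, -2.699, 69.339, 0, 90], TCP at [0.215, 0.56, 0.231] pointing down, gripper open.
Joint ranges: [-152.73, 152.73], [-39.44, 99.34], [-58.76, 71.6], [-118.89, 123.64], [-81.53, 83.1], [-180, 180]. Speed limits (degrees/s): [136.94, 136.94, 172.46, 180, 180, 180].

INTERFACE

Orientations are given as a 3x3 rotation matrix whose columns are the frame's x, y, z axes.
In Python, from station import status, viewer, job gives the robot as it stands.
- The arm moves only by the tool step_arm, never from a script. Its argument "plan" is a list of rows, each an object of numbers: "dx", "dy", "dz": the shift along the tool's x, y, z in m; "yaw": the turn about the tool's z in rad; "gripper": the closure, from -1 (fully open) to 1 (shut). A call has 1 to 8 rows; each row is the pose to reach, as a shift and turn from the pose commanded when the call began, along the tool's axes at that moment; what a row does not reach only later rows make up. A row lasts 1/10 s, in which the tool goes at most 50 mm and 8.59 degrees, less where a joint would pass 70% of its speed; a pose out of reach is approached as far as the arm can. A call with a gripper value outside its range is refused whole. The fingers move at their own pace and stop on an object; the grip force is fixed at half the most. Time passes only in rows, so rows that repeat a pose let the fingers close. It gives the time, the measured TCP pose, the force, the opening and the grip force at its end, in the units of the state.
- status.get_obs(): the state, without advancing time (a new reading comes with each control period).
- viewer.get_image(name): name is "scene" or "top"; returns a dict with "img" (400x640x3 uint8, red, green, blue), "camera_matrix" (3x3 intrinsics, pixels), "extrinsics" (4x4, takes a point from world to camera coordinates). Camera axes: x right, y down, z forward; pixel columns grow to the right and rows downward; lengths in m; the calibration is good to about 2 mm. A picture is of the moment at which its call begins. There is no depth.
- job.hand_in(): hands the job in; it is judged then, once.
The state is a dict: "time_s": time; "qpos": joint angles; "joint_vel": joint speeds; "tau": joint torques, N m; "position": TCP position; "tool_rot": TCP orientation; "force": force on the tool from outside, world axes, zero at the start; "ft_torque": the same for the moment, N m; "finger_gap": opening from 0.0 (shut) to 1.0 (fully open); "grasp_force": force on a finger pad.
Only numpy, scipy, OpenCV 4.12 (cv2) and the standard library are available. Lean on these libraries where they do the work, as an engineer would, in place of code of your own. Each camera call takes 0.05 s, during which the arm holds its last target. There are 200 camera calls.

TASK

Swing both end flaps of the brown carton open and fold them well back, then lift the orange pillar candle out and stand it upright on the round brass plate on the dark serving board. Do not drop it, and leave the jar, the short candle and the wine glass where they are.

Things in the scene. Friction and masses are not known exactly. Their poses are not given: they have to be found in the camera images.
- carton: Brown cardboard carton fixed to the table, 150 mm along its x, 200 mm along its y, 120 mm high, walls and floor 5 mm. Origin at the centre of its underside, z up; the rim is at z = 120 mm. The two end flaps are hinged on the rims at y = +100 mm (flap a) and y = -100 mm (flap b). Two narrow side flaps already hang down outside the x = +-75 mm walls, reaching 14 mm out from them
- flap_a (a joint): Angle in rad of flap a: stiff card 138 mm wide (along carton x), 76 mm long from hinge to free edge, 4 mm thick, hinged along carton x on the rim at carton y = +100 mm. 0 = closed (flat, reaching towards the carton's middle), 1.57 = straight up, 2.7 = stop, folded back outwards. Light friction holds it wherever it is left; it starts ajar at 0.4 to 0.85
- flap_b (a joint): The same for flap b, hinged on the rim at carton y = -100 mm. Between the two ajar free edges there is an opening of 60 to 100 mm. Push each free edge along its hinge arc (up and outwards): a plain level push jams
- flap_a_edge (a point): Middle of the free edge of flap a
- flap_b_edge (a point): Middle of the free edge of flap b
- candle: Orange wax pillar candle, upright cylinder 50 mm across, 105 mm tall, 0.14 to 0.28 kg, standing loose on the carton's floor near its middle (top 10 mm below the rim). Origin at the centre of its foot, z up along it
- plate (a point): Centre of the top face of a round brass plate, 90 mm across, 5 mm thick, fixed on the dark wooden serving board near one end; its top is 27 mm above the table. x points along the board to the end where the jar and short candle stand, z up. The board is 290 x 170 x 22 mm and fixed
- jar: Bystander: amber jar with black cap, 62 mm across, 85 mm tall, on the board about 170 mm from the plate's centre. Origin at the centre of its foot
- stub: Bystander: short cream candle, 60 mm across, 65 mm tall, on the board beside the jar. Origin at the centre of its foot
- glass: Bystander: wine glass, 68 mm across, 170 mm tall, standing on the table beyond the work. Origin at the centre of its foot

How it is judged:
By the outcome, as a careful person would: the job done as asked, in the order asked, and still so for the second after the job is handed in, with the robot touching nothing.
It also fails if it takes over 69 s, if anything falls off the work surface, if the arm or the gripper's body presses on something with over 40 N, if the wrist force passes 120 N, or if a joint passes its speed limit or range.

## Working session

There is one attempt and no reset: what is moved stays moved. The work goes in short steps, Python scripts to look and compute and a tool call to move; the robot and the scene stay as the last step left them, time stands still between calls to the robot, and variables do not carry over. Pictures are saved under pics/ and viewed, at most 10 in all, crops included, and the job is handed in when it is done.

Besides the shell and the picture viewer there is one more tool, called after "Request:" as a command line: name --argument value ..., lists and objects as JSON in quotes. step_arm: Moves the arm, as the interface text tells. Its arguments: {"type":"object","properties":{"plan":{"type":"array"}},"required":["plan"]}

```bash
mkdir -p pics; ls; python3 - <<'E'
from station import status, viewer
import cv2, numpy as np
o=status.get_obs(); print(o)
for n in ("top","scene"):
    d=viewer.get_image(n); cv2.imwrite(f"pics/{n}0.png",d["img"][:,:,::-1])
    np.savez(f"{n}.npz",K=d["camera_matrix"],E=d["extrinsics"]); print(d["camera_matrix"],d["extrinsics"])
E
```

```text
pics
{'time_s': 0.0, 'qpos': array([ 6.89838982e+01,  1.80044780e+01, -2.75532897e+00,  6.93374884e+01,
       -1.20370179e-03,  8.99997890e+01]), 'joint_vel': array([ 0.11016615,  0.01573114,  0.00837361, -0.07530594,  0.02539755,
        0.02003912]), 'tau': array([-3.60939332e-03, -5.39592004e+01,  3.39750016e+01,  1.92527514e-02,
       -6.39658566e-07,  6.33350737e-06]), 'position': array([0.21497995, 0.55955246, 0.23042311]), 'tool_rot': array([[-9.33481011e-01,  3.58626344e-01, -5.89388003e-04],
       [ 3.58626828e-01,  9.33479652e-01, -1.59269945e-03],
       [-2.10022749e-05, -1.69812505e-03, -9.99998558e-01]]), 'force': array([-0.04711145,  0.21959355,  0.2879192 ]), 'ft_torque': array([-0.00688028,  0.0330837 ,  0.00136722]), 'grasp_force': 0.0, 'finger_gap': 0.9996086927184417}
[[464.59591876   0.         311.10853332]
 [  0.         464.59591876 194.61723284]
 [  0.           0.           1.        ]] [[-0.02663954 -0.99907217 -0.03383987  0.02808715]
 [-0.99031604  0.03098981 -0.1353284   0.65225393]
 [ 0.13625153  0.02990708 -0.99022275  1.06028964]
 [ 0.          0.          0.          1.        ]]
[[498.99772115   0.         326.3333281 ]
 [  0.         498.99772115 202.26353034]
 [  0.           0.           1.        ]] [[ 0.31794299  0.94810307 -0.00358279 -0.21086247]
 [ 0.66719983 -0.22642471 -0.70963105 -0.33876084]
 [-0.67361461  0.22323178 -0.70456435  1.76491314]
 [ 0.          0.          0.          1.        ]]
```

View pics/top0.png

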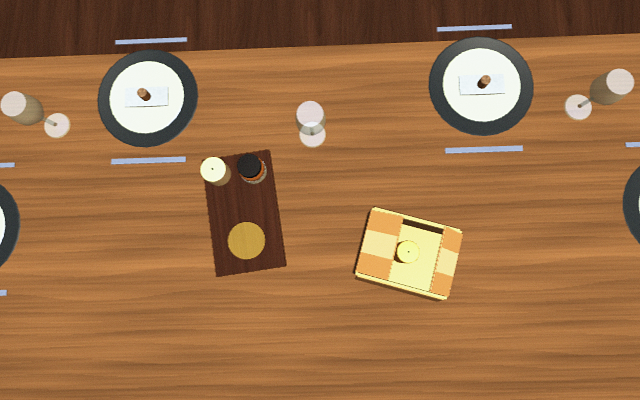

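View pics/scene0.png

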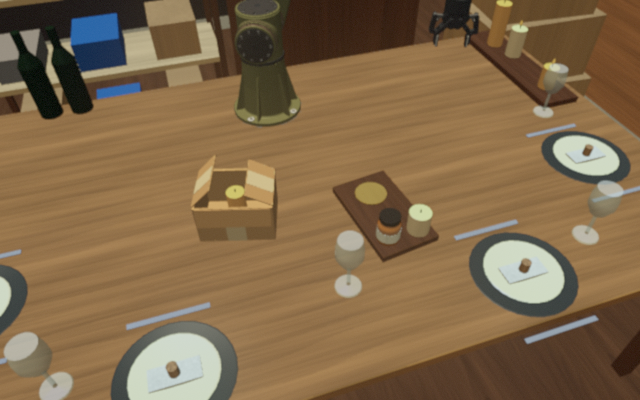

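The top view shows the carton around (409,254) with the candle at (408,251), the plate at (246,240), and the jar and stub at (250,168) and (214,170). I'll enlarge the carton in both views.

```bash
python3 - <<'E'
import cv2
t=cv2.imread("pics/top0.png")[195:310,340:480]; s=cv2.imread("pics/scene0.png")[145:250,180:290]
cv2.imwrite("pics/tc.png",cv2.resize(t,None,fx=5,fy=5,interpolation=cv2.INTER_CUBIC))
cv2.imwrite("pics/sc.png",cv2.resize(s,None,fx=5,fy=5,interpolation=cv2.INTER_CUBIC))
E
```

```text
(no output)
```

View pics/tc.png

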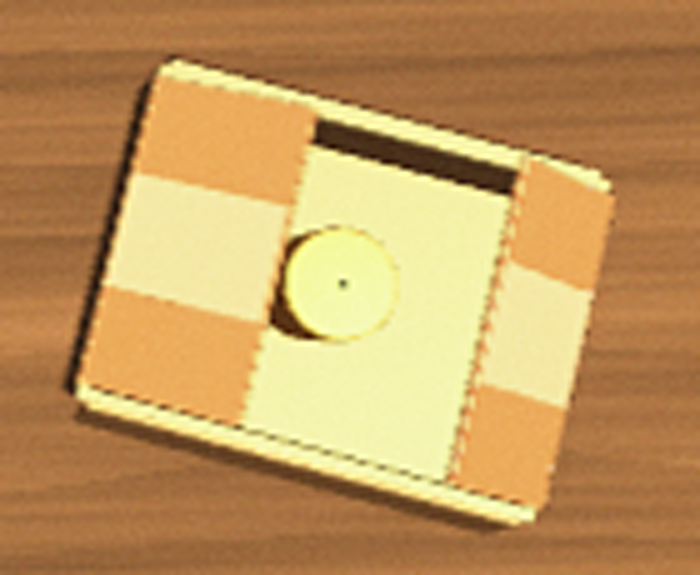

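View pics/sc.png

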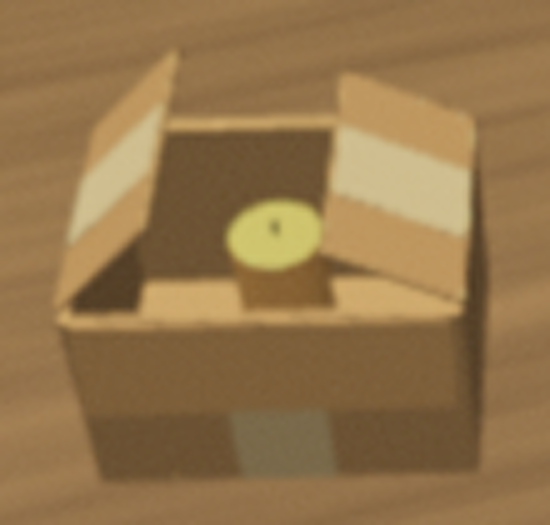

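The crops show the flap corners, rim and candle top clearly. Flap a (on the +y side) is left in the top view, and flap b is more open. I'll fit a model to these points.

```bash
cat > h.py <<'E'
import numpy as np, cv2
C={n:np.load(f"{n}.npz") for n in("top","scene")}
def proj(n,P):
    E=C[n]["E"];p=np.atleast_2d(P)@E[:3,:3].T+E[:3,3];q=p@C[n]["K"].T;return q[:,:2]/q[:,2:]
def ray(n,uv,z):
    E=C[n]["E"];R=E[:3,:3];c=-R.T@E[:3,3];d=R.T@np.linalg.solve(C[n]["K"],[*uv,1]);return c+d*(z-c[2])/d[2]
def car(x,y,t,P):
    c,s=np.cos(t),np.sin(t);return np.atleast_2d(P)@np.array([[c,s,0],[-s,c,0],[0,0,1]])+[x,y,0]
def flap(sg,a,L=.076):  # hinge(+x,-x), free(+x,-x) in carton frame
    y=sg*(.1-L*np.cos(a));z=.12+L*np.sin(a);return np.array([[.069,sg*.1,.12],[-.069,sg*.1,.12],[.069,y,z],[-.069,y,z]])
E
python3 - <<'E'
from h import *
from scipy.optimize import least_squares
f=lambda L,o:(np.array(L)+.5)/5-.5+o
T=f([[158,72],[80,385],[318,115],[243,425],[612,190],[545,508],[522,155],[450,482]],[340,195])
S=f([[462,300],[472,118],[322,252],[345,75],[62,305],[95,130],[145,238],[178,55]],[180,145])
def m(p):return car(p[0],p[1],p[2],np.vstack([flap(1,p[3]),flap(-1,p[4])]))
r=least_squares(lambda p:np.r_[(proj("top",m(p))-T).ravel(),(proj("scene",m(p))-S).ravel()],[.5,-.2,-.2,.5,.7],loss="soft_l1")
print(r.x,np.degrees(r.x[2]),np.round(r.fun.reshape(-1,2),1).tolist())
print("edges",m(r.x).round(3).tolist())
print("candle",ray("top",f([342,284],[340,195]),.11),ray("scene",f([275,235],[180,145]),.11))
im=cv2.imread("pics/top0.png");h=cv2.cvtColor(im,cv2.COLOR_BGR2HSV)[215:265,220:275]
k=((h[...,1]>150)&(h[...,2]>120)).astype(np.uint8);n,l,st,c=cv2.connectedComponentsWithStats(k);i=1+st[1:,4].argmax()
uv=c[i]+[220,215];print(st[i],uv,ray("top",uv,.027),ray("scene",[371,193],.027))
for nm,uv,z in(("jar",(249,165),.085),("stub",(213,169),.065),("glassbase",(313,134),0)):print(nm,ray("top",uv,z))
print("board",[ray("top",u,.022)[:2].round(3) for u in((216,276),(286,266),(270,151),(203,160))])
E
```

```text
[ 0.51016132 -0.20054624 -0.28180683  0.51948645  0.81404074] -16.146342118697948 [[-0.2, 1.0], [0.3, 0.0], [0.0, -1.7], [-0.2, 0.7], [-1.0, 0.3], [-1.3, -0.5], [-0.4, -0.5], [-0.8, 0.2], [-0.3, 0.6], [-0.5, 0.7], [-0.7, 0.1], [-1.3, -0.8], [-1.0, 2.1], [0.2, 0.5], [-0.2, -1.2], [-0.2, -1.1]]
edges [[0.604, -0.124, 0.12], [0.472, -0.085, 0.12], [0.586, -0.187, 0.158], [0.453, -0.149, 0.158], [0.549, -0.316, 0.12], [0.416, -0.277, 0.12], [0.563, -0.266, 0.175], [0.431, -0.227, 0.175]]
candle [ 0.5120254  -0.20116383  0.11      ] [ 0.51498794 -0.2010964   0.11      ]
[   7    7   38   37 1113] [246.01257862 240.12668464] [0.55007746 0.16869877 0.027     ] [0.55477251 0.16959152 0.027     ]
jar [0.72117138 0.1503662  0.085     ]
stub [0.71854404 0.23946357 0.065     ]
glassbase [0.8129764  0.00166354 0.        ]
board [array([0.467, 0.242]), array([0.486, 0.074]), array([0.768, 0.108]), array([0.751, 0.275])]
```

Request:
step_arm --plan '[{"dx": -0.034,"dy": -0.038,"dz": -0.01,"yaw": -0.085,"gripper": 1},{"dx": -0.068,"dy": -0.076,"dz": -0.02,"yaw": -0.085,"gripper": 1},{"dx": -0.102,"dy": -0.113,"dz": -0.02,"yaw": -0.085,"gripper": 1},{"dx": -0.136,"dy": -0.15,"dz": -0.02,"yaw": -0.085,"gripper": 1},{"dx": -0.17,"dy": -0.187,"dz": -0.02,"yaw": -0.085,"gripper": 1},{"dx": -0.204,"dy": -0.224,"dz": -0.02,"yaw": -0.085,"gripper": 1},{"dx": -0.238,"dy": -0.261,"dz": -0.02,"yaw": -0.085,"gripper": 1},{"dx": -0.272,"dy": -0.298,"dz": -0.02,"yaw": -0.085,"gripper": 1}]'

```text
time_s: 0.9
position: [0.3603, 0.1874, 0.2512]
tool_rot: [[-0.961, 0.278, 0.0], [0.278, 0.961, -0.0], [-0.0, 0.0, -1.0]]
force: [1.9, 0.3, -0.0]
finger_gap: -0.003
grasp_force: 0.0
```

```bash
cat >> h.py <<'E'
X0,Y0,TH=.5110,-.2005,-.2818
def where(o):
    "TCP in carton frame and needed shift to a world point"
    p=o["position"]-[X0,Y0,0];c,s=np.cos(TH),np.sin(TH);return np.array([c*p[0]+s*p[1],-s*p[0]+c*p[1],p[2]])
def shift(o,P):return o["tool_rot"].T@(np.array(P)-o["position"])
E
python3 - <<'E'
from h import *
from station import status
o=status.get_obs();print(o["time_s"],where(o),o["tool_rot"].round(3),shift(o,[X0,Y0,.25]),o["qpos"],o["finger_gap"],o["force"])
E
```

```text
0.9 [-0.2526279   0.33069478  0.25119716] [[-0.961  0.278  0.   ]
 [ 0.278  0.961 -0.   ]
 [-0.     0.    -1.   ]] [-0.25243019 -0.33084563  0.00122374] [ 2.74841774e+01 -3.54247614e+00 -2.47941170e+01  6.87402826e+01
 -4.56665723e-03  4.35959134e+01] -0.0028605300953983242 [ 1.89811787  0.29158981 -0.00845445]
```

Request:
step_arm --plan '[{"dx": -0.03,"dy": -0.039,"gripper": 1},{"dx": -0.06,"dy": -0.078,"gripper": 1},{"dx": -0.09,"dy": -0.117,"gripper": 1},{"dx": -0.12,"dy": -0.156,"gripper": 1},{"dx": -0.15,"dy": -0.195,"gripper": 1},{"dx": -0.18,"dy": -0.234,"gripper": 1},{"dx": -0.21,"dy": -0.273,"gripper": 1},{"dx": -0.24,"dy": -0.312,"gripper": 1}]'

```text
validation failed for argument at $.pl...
```

Request:
step_arm --plan '[{"dx": -0.012,"dy": -0.022,"dz": 0.02,"gripper": 1},{"dx": -0.012,"dy": -0.022,"dz": 0.05,"gripper": 1},{"dx": -0.012,"dy": -0.022,"dz": 0.08,"gripper": 1},{"dx": -0.012,"dy": -0.022,"dz": 0.105,"gripper": 1},{"dx": -0.012,"dy": -0.022,"dz": 0.115,"gripper": 1},{"dx": -0.012,"dy": -0.022,"dz": 0.115,"gripper": 1}]'

```text
validation failed for argument at $.pl...
```

```bash
python3 - <<'E'
from h import *
from station import status
o=status.get_obs();print(o["time_s"],where(o),o["qpos"],o["force"])
E
```

```text
0.9 [-0.2526279   0.33069478  0.25119716] [ 2.74841774e+01 -3.54247614e+00 -2.47941170e+01  6.87402826e+01
 -4.56665723e-03  4.35959134e+01] [ 1.89811787  0.29158981 -0.00845445]
```

Request:
step_arm --plan '[{"dx": -0.03,"dy": -0.039,"dz": 0,"yaw": 0,"gripper": 1},{"dx": -0.06,"dy": -0.078,"dz": 0,"yaw": 0,"gripper": 1},{"dx": -0.09,"dy": -0.117,"dz": 0,"yaw": 0,"gripper": 1},{"dx": -0.12,"dy": -0.156,"dz": 0,"yaw": 0,"gripper": 1},{"dx": -0.15,"dy": -0.195,"dz": 0,"yaw": 0,"gripper": 1},{"dx": -0.18,"dy": -0.234,"dz": 0,"yaw": 0,"gripper": 1},{"dx": -0.21,"dy": -0.273,"dz": 0,"yaw": 0,"gripper": 1},{"dx": -0.24,"dy": -0.312,"dz": 0,"yaw": 0,"gripper": 1}]'

```text
time_s: 1.7
position: [0.5041, -0.1792, 0.251]
tool_rot: [[-0.96, 0.279, -0.0], [0.279, 0.96, 0.0], [0.0, 0.0, -1.0]]
force: [1.5, -0.3, -0.6]
finger_gap: 0.003
grasp_force: 0.0
```

```bash
python3 - <<'E'
from h import *
from station import status
o=status.get_obs();print(o["time_s"],where(o),o["qpos"],o["force"])
E
```

```text
1.7 [-0.01253532  0.01857819  0.25099516] [-1.95743834e+01  1.05450701e+01 -9.71355002e+00  6.97630109e+01
  1.44137384e-02 -3.39956057e+00] [ 1.5382439  -0.30451764 -0.57179007]
```

Request:
step_arm --plan '[{"dx": -0.012,"dy": -0.021,"dz": 0.02,"yaw": 0,"gripper": 1},{"dx": -0.012,"dy": -0.021,"dz": 0.05,"yaw": 0,"gripper": 1},{"dx": -0.012,"dy": -0.021,"dz": 0.08,"yaw": 0,"gripper": 1},{"dx": -0.012,"dy": -0.021,"dz": 0.105,"yaw": 0,"gripper": 1},{"dx": -0.012,"dy": -0.021,"dz": 0.118,"yaw": 0,"gripper": 1},{"dx": -0.012,"dy": -0.021,"dz": 0.118,"yaw": 0,"gripper": 1}]'

```text
time_s: 2.3
position: [0.5081, -0.2, 0.1314]
tool_rot: [[-0.961, 0.278, -0.004], [0.278, 0.961, 0.001], [0.004, 0.0, -1.0]]
force: [-0.4, 0.5, -0.3]
finger_gap: -0.002
grasp_force: 0.0
```

Request:
step_arm --plan '[{"dx": -0.003,"dy": 0.01,"dz": 0,"yaw": 0,"gripper": 1},{"dx": -0.003,"dy": 0.02,"dz": -0.002,"yaw": 0,"gripper": 1},{"dx": -0.003,"dy": 0.026,"dz": -0.01,"yaw": 0,"gripper": 1},{"dx": -0.003,"dy": 0.033,"dz": -0.017,"yaw": 0,"gripper": 1},{"dx": -0.003,"dy": 0.042,"dz": -0.024,"yaw": 0,"gripper": 1},{"dx": -0.003,"dy": 0.051,"dz": -0.03,"yaw": 0,"gripper": 1},{"dx": -0.003,"dy": 0.061,"dz": -0.034,"yaw": 0,"gripper": 1},{"dx": -0.003,"dy": 0.072,"dz": -0.037,"yaw": 0,"gripper": 1}]'

```text
time_s: 3.1
position: [0.5335, -0.1313, 0.1714]
tool_rot: [[-0.961, 0.278, 0.002], [0.278, 0.961, -0.0], [-0.002, 0.0, -1.0]]
force: [1.0, -1.6, -0.2]
finger_gap: -0.004
grasp_force: 0.6
```

```bash
python3 - <<'E'
from h import *
from station import status,viewer
o=status.get_obs();print(o["time_s"],where(o),o["qpos"].round(1),o["force"])
s=viewer.get_image("scene")["img"][100:250,170:330,::-1]
cv2.imwrite("pics/a1.png",cv2.resize(s,None,fx=4,fy=4,interpolation=cv2.INTER_CUBIC))
E
```

```text
3.1 [0.00234532 0.07272803 0.17138744] [-13.8  14.3 -15.6  60.    0.    2.3] [ 0.99687365 -1.6347231  -0.22659814]
```

View pics/a1.png

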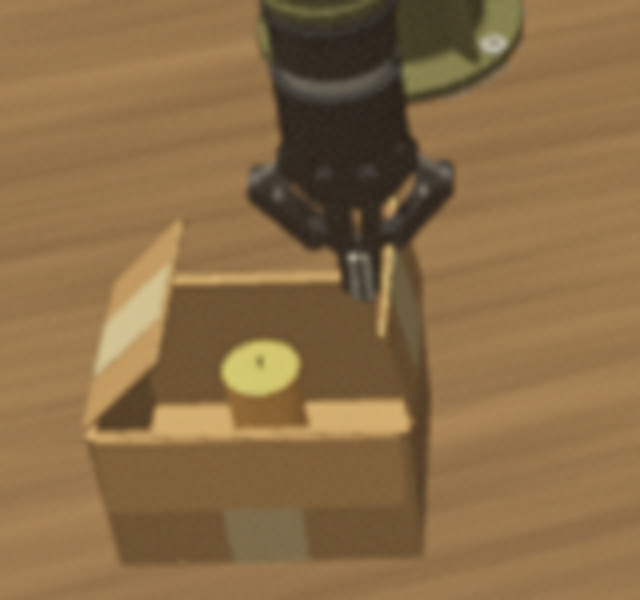

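The picture shows flap a near vertical against the closed fingertips, with its edge from (385,330) to (395,215). Flap b and the candle are untouched, so I'll continue over the arc.

Request:
step_arm --plan '[{"dx": 0.002,"dy": 0.012,"dz": 0,"yaw": 0,"gripper": 1},{"dx": 0.002,"dy": 0.024,"dz": 0,"yaw": 0,"gripper": 1},{"dx": 0.002,"dy": 0.036,"dz": 0,"yaw": 0,"gripper": 1},{"dx": 0.002,"dy": 0.046,"dz": 0.002,"yaw": 0,"gripper": 1},{"dx": 0.002,"dy": 0.056,"dz": 0.007,"yaw": 0,"gripper": 1},{"dx": 0.002,"dy": 0.063,"dz": 0.012,"yaw": 0,"gripper": 1},{"dx": 0.002,"dy": 0.068,"dz": 0.017,"yaw": 0,"gripper": 1},{"dx": 0.002,"dy": 0.07,"dz": 0.02,"yaw": 0,"gripper": 1}]'

```text
time_s: 3.95
position: [0.5502, -0.0638, 0.1496]
tool_rot: [[-0.961, 0.278, -0.0], [0.278, 0.961, 0.001], [0.0, 0.0, -1.0]]
force: [-0.6, -0.4, 0.6]
finger_gap: -0.002
grasp_force: 0.5
```

```bash
python3 - <<'E'
from h import *
from station import status,viewer
o=status.get_obs();print(o["time_s"],where(o),o["force"])
s=viewer.get_image("scene")["img"][100:250,170:330,::-1]
cv2.imwrite("pics/a2.png",cv2.resize(s,None,fx=4,fy=4,interpolation=cv2.INTER_CUBIC))
E
```

```text
3.95 [-0.0003225   0.14222191  0.1496229 ] [-0.55232791 -0.35513322  0.6326253 ]
```

View pics/a2.png

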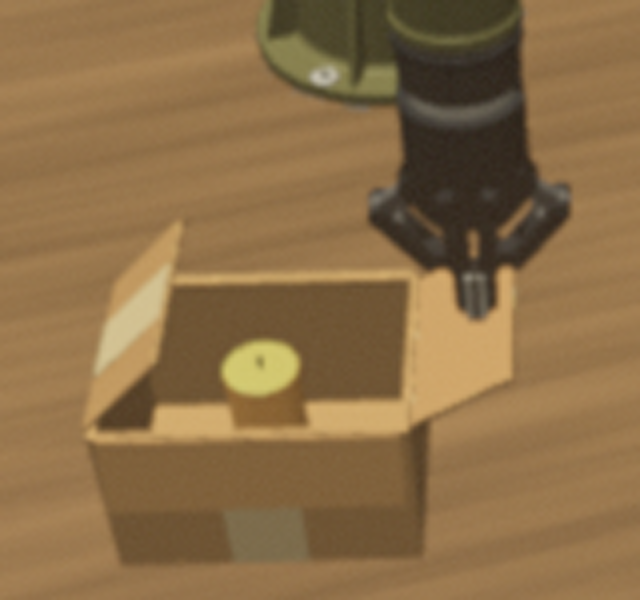

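Flap a is folded well back, with its free corner at (513,378). I'll press it slightly further, then lift and come back to the middle.

Request:
step_arm --plan '[{"dx": 0,"dy": 0.001,"dz": 0.005,"yaw": 0,"gripper": 1},{"dx": 0,"dy": 0.001,"dz": 0.005,"yaw": 0,"gripper": 1},{"dx": 0,"dy": 0.001,"dz": -0.04,"yaw": 0,"gripper": 1},{"dx": 0,"dy": -0.015,"dz": -0.08,"yaw": 0,"gripper": 1},{"dx": 0,"dy": -0.06,"dz": -0.08,"yaw": 0,"gripper": 1},{"dx": 0,"dy": -0.105,"dz": -0.08,"yaw": 0,"gripper": 1},{"dx": 0,"dy": -0.14,"dz": -0.08,"yaw": 0,"gripper": 1},{"dx": 0,"dy": -0.14,"dz": -0.045,"yaw": 0,"gripper": 1}]'

```text
time_s: 4.8
position: [0.5132, -0.2042, 0.1994]
tool_rot: [[-0.959, 0.283, 0.008], [0.283, 0.959, -0.005], [-0.009, -0.002, -1.0]]
force: [0.8, 0.5, 0.3]
finger_gap: 0.005
grasp_force: 0.0
```

```bash
python3 - <<'E'
from h import *
from station import status,viewer
o=status.get_obs();print(o["time_s"],where(o),o["force"])
for a in(2.4,2.5,2.6,2.7):
    q=proj("scene",car(X0,Y0,TH,flap(1,a)));print(a,((q-[170,100])*4).round().tolist())
E
```

```text
4.8 [ 0.00314153 -0.00292871  0.19939592] [0.76759129 0.53461575 0.34201565]
2.4 [[407.0, 422.0], [414.0, 276.0], [493.0, 359.0], [494.0, 214.0]]
2.5 [[407.0, 422.0], [414.0, 276.0], [501.0, 366.0], [502.0, 221.0]]
2.6 [[407.0, 422.0], [414.0, 276.0], [509.0, 373.0], [509.0, 228.0]]
2.7 [[407.0, 422.0], [414.0, 276.0], [515.0, 381.0], [515.0, 236.0]]
```

Request:
step_arm --plan '[{"dx": 0.002,"dy": 0,"dz": 0.025,"yaw": 0,"gripper": 1},{"dx": 0.002,"dy": 0,"dz": 0.048,"yaw": 0,"gripper": 1},{"dx": 0.002,"dy": 0,"dz": 0.048,"yaw": 0,"gripper": 1}]'

```text
time_s: 5.1
position: [0.5067, -0.1978, 0.1443]
tool_rot: [[-0.96, 0.279, -0.005], [0.279, 0.96, 0.002], [0.006, 0.001, -1.0]]
force: [-1.0, 0.5, -0.1]
finger_gap: 0.005
grasp_force: 0.0
```

```bash
python3 - <<'E'
from h import *
from station import status,viewer
o=status.get_obs();print(o["time_s"],where(o),o["force"])
E
```

```text
5.1 [-0.00491768  0.00137153  0.14428234] [-0.98706463  0.46399391 -0.11457518]
```

Request:
step_arm --plan '[{"dx": 0,"dy": -0.018,"dz": 0,"yaw": 0,"gripper": 1},{"dx": 0,"dy": -0.033,"dz": -0.001,"yaw": 0,"gripper": 1},{"dx": 0,"dy": -0.042,"dz": -0.008,"yaw": 0,"gripper": 1},{"dx": 0,"dy": -0.051,"dz": -0.014,"yaw": 0,"gripper": 1},{"dx": 0,"dy": -0.061,"dz": -0.019,"yaw": 0,"gripper": 1},{"dx": 0,"dy": -0.072,"dz": -0.023,"yaw": 0,"gripper": 1},{"dx": 0,"dy": -0.085,"dz": -0.024,"yaw": 0,"gripper": 1},{"dx": 0,"dy": -0.097,"dz": -0.024,"yaw": 0,"gripper": 1}]'

```text
time_s: 5.9
position: [0.4823, -0.2927, 0.1717]
tool_rot: [[-0.961, 0.278, 0.001], [0.278, 0.961, -0.0], [-0.001, -0.0, -1.0]]
force: [1.3, 1.5, -1.9]
finger_gap: 0.001
grasp_force: 0.7
```

```bash
python3 - <<'E'
from h import *
from station import status,viewer
o=status.get_obs();print(o["time_s"],where(o),o["force"])
E
```

```text
5.9 [-0.00190315 -0.09652686  0.17173668] [ 1.32151375  1.5343474  -1.90177901]
```

Request:
step_arm --plan '[{"dx": 0,"dy": -0.012,"dz": 0,"yaw": 0,"gripper": 1},{"dx": 0,"dy": -0.022,"dz": 0.002,"yaw": 0,"gripper": 1},{"dx": 0,"dy": -0.032,"dz": 0.007,"yaw": 0,"gripper": 1},{"dx": 0,"dy": -0.039,"dz": 0.012,"yaw": 0,"gripper": 1},{"dx": 0,"dy": -0.044,"dz": 0.017,"yaw": 0,"gripper": 1},{"dx": 0,"dy": -0.046,"dz": 0.021,"yaw": 0,"gripper": 1},{"dx": 0,"dy": -0.047,"dz": 0.026,"yaw": 0,"gripper": 1},{"dx": 0,"dy": -0.047,"dz": 0.026,"yaw": 0,"gripper": 1}]'

```text
time_s: 6.7
position: [0.4689, -0.3366, 0.1445]
tool_rot: [[-0.961, 0.278, -0.001], [0.278, 0.961, 0.0], [0.001, 0.0, -1.0]]
force: [-0.1, -0.9, 0.3]
finger_gap: -0.004
grasp_force: 0.0
```

Request:
step_arm --plan '[{"dx": 0,"dy": 0,"dz": -0.04,"yaw": 0,"gripper": 1},{"dx": 0,"dy": 0.01,"dz": -0.085,"yaw": 0,"gripper": 1},{"dx": 0,"dy": 0.055,"dz": -0.095,"yaw": 0,"gripper": -1},{"dx": 0,"dy": 0.1,"dz": -0.095,"yaw": 0,"gripper": -1},{"dx": 0,"dy": 0.143,"dz": -0.095,"yaw": 0,"gripper": -1},{"dx": 0,"dy": 0.143,"dz": -0.095,"yaw": 0,"gripper": -1},{"dx": 0,"dy": 0.143,"dz": -0.095,"yaw": 0,"gripper": -1}]'

```text
time_s: 7.4
position: [0.5093, -0.1984, 0.2405]
tool_rot: [[-0.961, 0.275, 0.0], [0.275, 0.961, -0.001], [-0.0, -0.001, -1.0]]
force: [0.4, -1.1, 0.4]
finger_gap: 0.843
grasp_force: 0.0
```

```bash
python3 - <<'E'
from h import *
from station import status,viewer
o=status.get_obs();print(o["time_s"],where(o),o["force"],o["finger_gap"],shift(o,[.5135,-.2011,.066]))
s=viewer.get_image("scene")["img"][100:250,150:330,::-1]
cv2.imwrite("pics/b2.png",cv2.resize(s,None,fx=4,fy=4,interpolation=cv2.INTER_CUBIC))
for a in(2.5,2.6,2.7):
    q=proj("scene",car(X0,Y0,TH,flap(-1,a)));print(a,((q-[150,100])*4).round().tolist())
E
```

```text
7.4 [-0.00225975  0.0015358   0.24045149] [ 0.35696216 -1.08390751  0.43309992] 0.8431956254062922 [-0.00479403 -0.00132695  0.17445313]
2.5 [[164.0, 432.0], [195.0, 285.0], [48.0, 382.0], [89.0, 236.0]]
2.6 [[164.0, 432.0], [195.0, 285.0], [44.0, 390.0], [84.0, 243.0]]
2.7 [[164.0, 432.0], [195.0, 285.0], [40.0, 398.0], [81.0, 251.0]]
```

View pics/b2.png

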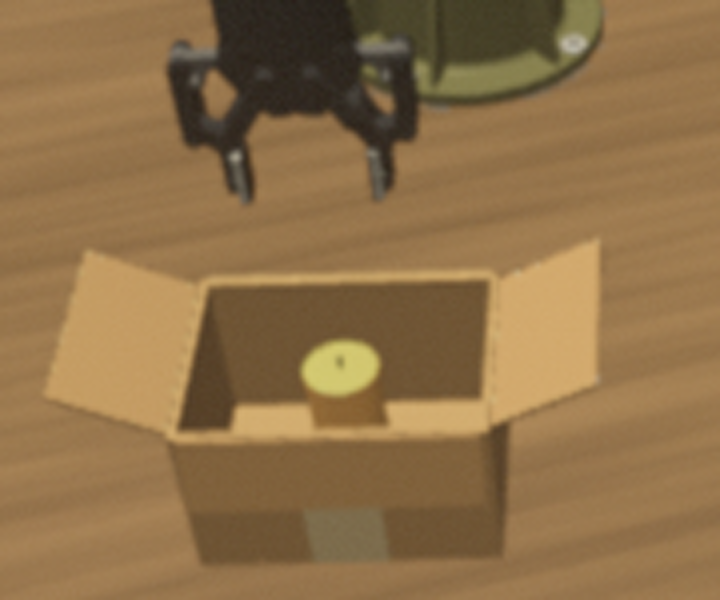

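Both flaps lie folded back at about 2.65 rad, with free corners at (600,380) and (45,395). The candle top is at (341,367). Next I descend over it.

Request:
step_arm --plan '[{"dx": -0.005,"dy": -0.001,"dz": 0.03,"yaw": 0,"gripper": -1},{"dx": -0.005,"dy": -0.001,"dz": 0.065,"yaw": 0,"gripper": -1},{"dx": -0.005,"dy": -0.001,"dz": 0.095,"yaw": 0,"gripper": -1},{"dx": -0.005,"dy": -0.001,"dz": 0.12,"yaw": 0,"gripper": -1},{"dx": -0.005,"dy": -0.001,"dz": 0.145,"yaw": 0,"gripper": -1},{"dx": -0.005,"dy": -0.001,"dz": 0.165,"yaw": 0,"gripper": -1},{"dx": -0.005,"dy": -0.001,"dz": 0.18,"yaw": 0,"gripper": -1},{"dx": -0.005,"dy": -0.001,"dz": 0.186,"yaw": 0,"gripper": -1}]'

```text
time_s: 8.25
position: [0.5119, -0.2027, 0.0525]
tool_rot: [[-0.96, 0.28, -0.003], [0.28, 0.96, 0.001], [0.003, -0.0, -1.0]]
force: [-0.1, 0.1, 0.5]
finger_gap: 1.001
grasp_force: 0.0
```

Request:
step_arm --plan '[{"dx": 0,"dy": 0,"dz": 0,"yaw": 0,"gripper": -1},{"dx": 0,"dy": 0,"dz": 0,"yaw": 0,"gripper": 0},{"dx": 0,"dy": 0,"dz": 0,"yaw": 0,"gripper": 0.3},{"dx": 0,"dy": 0,"dz": 0,"yaw": 0,"gripper": 1},{"dx": 0,"dy": 0,"dz": 0,"yaw": 0,"gripper": 1},{"dx": 0,"dy": 0,"dz": 0,"yaw": 0,"gripper": 1},{"dx": 0,"dy": 0,"dz": 0,"yaw": 0,"gripper": 1},{"dx": 0,"dy": 0,"dz": 0,"yaw": 0,"gripper": 1}]'

```text
time_s: 9.05
position: [0.5145, -0.2023, 0.0555]
tool_rot: [[-0.961, 0.278, 0.002], [0.278, 0.961, -0.001], [-0.002, -0.001, -1.0]]
force: [-1.1, -1.5, 6.0]
finger_gap: 0.567
grasp_force: 62.4
```

Request:
step_arm --plan '[{"dx": 0,"dy": 0,"dz": -0.008,"yaw": 0,"gripper": 1},{"dx": 0,"dy": 0,"dz": -0.025,"yaw": 0,"gripper": 1},{"dx": 0,"dy": 0,"dz": -0.05,"yaw": 0,"gripper": 1},{"dx": 0,"dy": 0,"dz": -0.08,"yaw": 0,"gripper": 1},{"dx": 0,"dy": 0,"dz": -0.11,"yaw": 0,"gripper": 1},{"dx": 0,"dy": 0,"dz": -0.14,"yaw": 0,"gripper": 1},{"dx": 0,"dy": 0,"dz": -0.165,"yaw": 0,"gripper": 1},{"dx": 0,"dy": 0,"dz": -0.18,"yaw": 0,"gripper": 1}]'

```text
time_s: 9.85
position: [0.5139, -0.2016, 0.2367]
tool_rot: [[-0.961, 0.278, 0.002], [0.278, 0.961, -0.0], [-0.002, 0.0, -1.0]]
force: [-0.3, 0.1, -2.3]
finger_gap: 0.573
grasp_force: 62.1
```

```bash
python3 - <<'E'
from h import *
from station import status,viewer
o=status.get_obs();print(o["time_s"],where(o),o["force"],o["finger_gap"],o["grasp_force"],shift(o,[.552,.169,.235]))
s=viewer.get_image("scene")["img"][60:250,150:350,::-1]
cv2.imwrite("pics/l.png",cv2.resize(s,None,fx=3,fy=3,interpolation=cv2.INTER_CUBIC))
p=o["position"];print("expected foot,top px", ((proj("scene",[p+[0,0,-.05],p+[0,0,.055]])-[150,60])*3).round())
E
```

```text
9.85 [ 0.00310936 -0.00028055  0.23669916] [-0.34825803  0.09074886 -2.27517224] 0.5733118649002178 62.114731818437576 [0.06640248 0.36662195 0.00160219]
expected foot,top px [[241. 327.]
 [222. 225.]]
```

View pics/l.png

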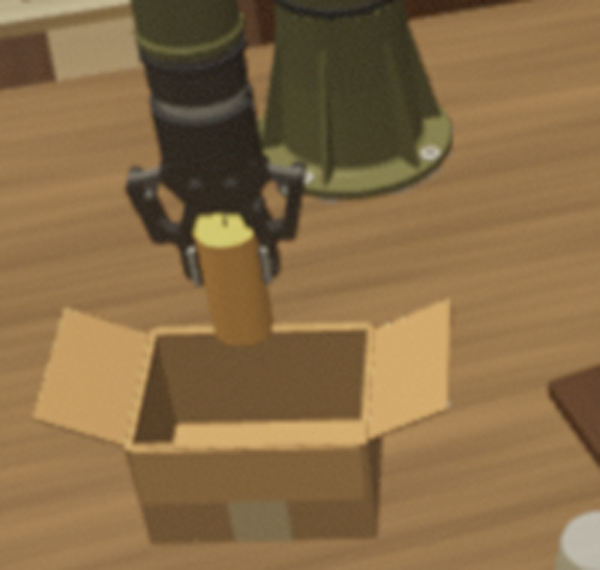

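The candle is held upright, with its top at (223,230) and foot at (243,340), clear of the carton. I'll carry it to the plate.

Request:
step_arm --plan '[{"dx": 0.003,"dy": 0.015,"dz": 0,"yaw": 0,"gripper": 1},{"dx": 0.008,"dy": 0.045,"dz": 0,"yaw": 0,"gripper": 1},{"dx": 0.015,"dy": 0.08,"dz": 0,"yaw": 0,"gripper": 1},{"dx": 0.021,"dy": 0.115,"dz": 0,"yaw": 0,"gripper": 1},{"dx": 0.027,"dy": 0.15,"dz": 0,"yaw": 0,"gripper": 1},{"dx": 0.033,"dy": 0.185,"dz": 0,"yaw": 0,"gripper": 1},{"dx": 0.04,"dy": 0.22,"dz": 0,"yaw": 0,"gripper": 1},{"dx": 0.046,"dy": 0.255,"dz": 0,"yaw": 0,"gripper": 1}]'

```text
time_s: 10.7
position: [0.5387, 0.0583, 0.2327]
tool_rot: [[-0.961, 0.277, -0.003], [0.277, 0.961, 0.0], [0.003, -0.001, -1.0]]
force: [1.8, -0.1, -2.3]
finger_gap: 0.573
grasp_force: 62.3
```

Request:
step_arm --plan '[{"dx": 0.006,"dy": 0.033,"dz": 0,"yaw": 0,"gripper": 1},{"dx": 0.012,"dy": 0.063,"dz": 0,"yaw": 0,"gripper": 1},{"dx": 0.017,"dy": 0.09,"dz": 0,"yaw": 0,"gripper": 1},{"dx": 0.02,"dy": 0.106,"dz": 0,"yaw": 0,"gripper": 1},{"dx": 0.02,"dy": 0.111,"dz": 0.01,"yaw": 0,"gripper": 1},{"dx": 0.02,"dy": 0.111,"dz": 0.03,"yaw": 0,"gripper": 1},{"dx": 0.02,"dy": 0.111,"dz": 0.05,"yaw": 0,"gripper": 1},{"dx": 0.02,"dy": 0.111,"dz": 0.05,"yaw": 0,"gripper": 1}]'

```text
time_s: 11.5
position: [0.5491, 0.1666, 0.1804]
tool_rot: [[-0.96, 0.279, -0.006], [0.279, 0.96, -0.002], [0.006, -0.004, -1.0]]
force: [-1.5, -0.2, -3.0]
finger_gap: 0.567
grasp_force: 62.4
```

```bash
python3 - <<'E'
from h import *
from station import status,viewer
o=status.get_obs();p=o["position"];print(o["time_s"],p,o["tool_rot"].round(4)[:,2],o["force"],o["finger_gap"],shift(o,[.552,.169,.0775]))
E
```

```text
11.5 [0.54914958 0.16659074 0.18035981] [-0.0064 -0.0025 -1.    ] [-1.51812073 -0.23589167 -2.98432814] 0.5672544334176368 [-0.00263183  0.00353635  0.10283306]
```

Request:
step_arm --plan '[{"dx": -0.001,"dy": 0.001,"dz": 0,"yaw": 0,"gripper": 1},{"dx": -0.001,"dy": 0.001,"dz": 0.02,"yaw": 0,"gripper": 1},{"dx": -0.001,"dy": 0.001,"dz": 0.04,"yaw": 0,"gripper": 1},{"dx": -0.001,"dy": 0.001,"dz": 0.06,"yaw": 0,"gripper": 1},{"dx": -0.001,"dy": 0.001,"dz": 0.078,"yaw": 0,"gripper": 1},{"dx": -0.001,"dy": 0.001,"dz": 0.09,"yaw": 0,"gripper": 1},{"dx": -0.001,"dy": 0.001,"dz": 0.09,"yaw": 0,"gripper": 1},{"dx": -0.001,"dy": 0.001,"dz": 0.09,"yaw": 0,"gripper": 1}]'

```text
time_s: 12.3
position: [0.5538, 0.1689, 0.0952]
tool_rot: [[-0.96, 0.278, 0.001], [0.278, 0.96, 0.0], [-0.001, 0.0, -1.0]]
force: [0.7, -0.1, -1.9]
finger_gap: 0.573
grasp_force: 62.4
```

```bash
python3 - <<'E'
from h import *
from station import status,viewer
o=status.get_obs();p=o["position"];print(o["time_s"],p,o["force"],o["finger_gap"],shift(o,[.552,.169,.0775]))
out=[]
for n,(r,c) in(("top",(195,190)),("scene",(110,310))):
    s=viewer.get_image(n)["img"][r:r+100,c:c+130,::-1];out.append(cv2.resize(s,None,fx=5.8,fy=5.8,interpolation=cv2.INTER_CUBIC)[:, :])
cv2.imwrite("pics/p.png",cv2.resize(np.hstack(out),(800,308)) if 0 else cv2.resize(np.vstack(out),None,fx=.51,fy=.51,interpolation=cv2.INTER_AREA))
E
```

```text
12.3 [0.55376554 0.16888751 0.09515364] [ 0.71038383 -0.10682894 -1.8777695 ] 0.5728347308325884 [ 0.00174084 -0.0003917   0.0176521 ]
```

View pics/p.png

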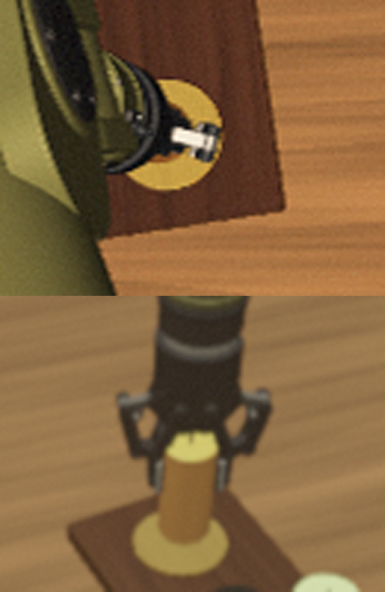

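The candle hangs upright over the plate, with its foot near (187,535) and the plate centre at (180,543). I'll lower it slowly.

Request:
step_arm --plan '[{"dx": 0,"dy": 0,"dz": 0.006,"yaw": 0,"gripper": 1},{"dx": 0,"dy": 0,"dz": 0.011,"yaw": 0,"gripper": 1},{"dx": 0,"dy": 0,"dz": 0.014,"yaw": 0,"gripper": 1},{"dx": 0,"dy": 0,"dz": 0.015,"yaw": 0,"gripper": 1},{"dx": 0,"dy": 0,"dz": 0.015,"yaw": 0,"gripper": 1},{"dx": 0,"dy": 0,"dz": 0.015,"yaw": 0,"gripper": 1}]'

```text
time_s: 13.0
position: [0.5532, 0.1689, 0.0793]
tool_rot: [[-0.961, 0.278, 0.0], [0.278, 0.961, 0.0], [-0.0, 0.0, -1.0]]
force: [-0.1, 0.5, -2.0]
finger_gap: 0.572
grasp_force: 62.4
```

Request:
step_arm --plan '[{"dx": 0,"dy": 0,"dz": 0.001,"yaw": 0,"gripper": 1},{"dx": 0,"dy": 0,"dz": 0.001,"yaw": 0,"gripper": 1}]'

```text
time_s: 13.2
position: [0.5532, 0.1689, 0.0783]
tool_rot: [[-0.961, 0.278, 0.0], [0.278, 0.961, 0.0], [-0.0, 0.0, -1.0]]
force: [-0.3, 0.8, -1.9]
finger_gap: 0.571
grasp_force: 62.4
```

Request:
step_arm --plan '[{"dx": 0,"dy": 0,"dz": 0.001,"yaw": 0,"gripper": 1},{"dx": 0,"dy": 0,"dz": 0.001,"yaw": 0,"gripper": 1}]'

```text
time_s: 13.4
position: [0.5533, 0.1689, 0.0776]
tool_rot: [[-0.961, 0.278, 0.0], [0.278, 0.961, 0.0], [-0.0, 0.0, -1.0]]
force: [0.0, 0.5, 0.2]
finger_gap: 0.57
grasp_force: 62.7
```

Request:
step_arm --plan '[{"dx": 0,"dy": 0,"dz": 0.001,"yaw": 0,"gripper": 1},{"dx": 0,"dy": 0,"dz": 0.001,"yaw": 0,"gripper": 1}]'

```text
time_s: 13.6
position: [0.5534, 0.1689, 0.0775]
tool_rot: [[-0.961, 0.278, 0.001], [0.278, 0.961, 0.0], [-0.001, 0.0, -1.0]]
force: [-3.0, -1.5, 8.9]
finger_gap: 0.573
grasp_force: 63.5
```

Request:
step_arm --plan '[{"dx": 0,"dy": 0,"dz": -0.001,"yaw": 0,"gripper": 1},{"dx": 0,"dy": 0,"dz": -0.001,"yaw": 0,"gripper": -0.2},{"dx": 0,"dy": 0,"dz": -0.001,"yaw": 0,"gripper": -0.4},{"dx": 0,"dy": 0,"dz": -0.001,"yaw": 0,"gripper": -0.7},{"dx": 0,"dy": 0,"dz": -0.001,"yaw": 0,"gripper": -1},{"dx": 0,"dy": 0,"dz": -0.001,"yaw": 0,"gripper": -1},{"dx": 0,"dy": 0,"dz": -0.001,"yaw": 0,"gripper": -1}]'

```text
time_s: 14.3
position: [0.5532, 0.1689, 0.0773]
tool_rot: [[-0.961, 0.278, -0.0], [0.278, 0.961, -0.0], [0.0, -0.0, -1.0]]
force: [-0.7, 0.8, 0.4]
finger_gap: 0.996
grasp_force: 0.0
```

Request:
step_arm --plan '[{"dx": 0,"dy": 0,"dz": -0.01,"yaw": 0,"gripper": -1},{"dx": 0,"dy": 0,"dz": -0.03,"yaw": 0,"gripper": -1},{"dx": 0,"dy": 0,"dz": -0.06,"yaw": 0,"gripper": -1},{"dx": 0,"dy": 0,"dz": -0.09,"yaw": 0,"gripper": -1},{"dx": 0,"dy": 0,"dz": -0.12,"yaw": 0,"gripper": -1},{"dx": 0,"dy": 0,"dz": -0.15,"yaw": 0,"gripper": -1},{"dx": 0,"dy": 0,"dz": -0.17,"yaw": 0,"gripper": -1},{"dx": 0,"dy": 0,"dz": -0.17,"yaw": 0,"gripper": -1}]'

```text
time_s: 15.1
position: [0.555, 0.1695, 0.2515]
tool_rot: [[-0.961, 0.278, 0.006], [0.278, 0.961, 0.002], [-0.005, 0.004, -1.0]]
force: [0.1, 0.9, 0.3]
finger_gap: 1.002
grasp_force: 0.0
```

```bash
python3 - <<'E'
from h import *
from station import status,viewer
o=status.get_obs();print(o["time_s"],o["position"],o["force"],o["finger_gap"])
s=viewer.get_image("scene")["img"][60:300,170:460,::-1]
cv2.imwrite("pics/f.png",cv2.resize(s,None,fx=2.5,fy=2.5,interpolation=cv2.INTER_CUBIC))
E
```

```text
15.1 [0.55504903 0.1694634  0.25148687] [0.05878311 0.88754831 0.31427003] 1.0018817696867355
```

View pics/f.png

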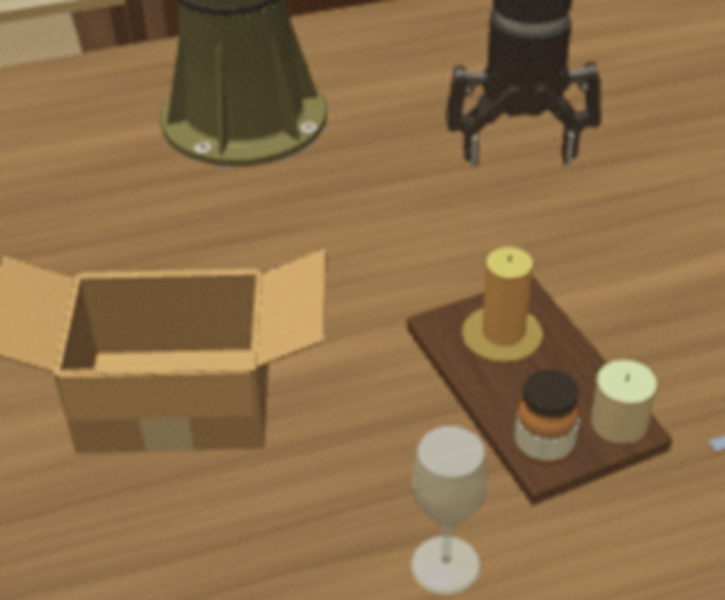

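The candle stands upright on the plate at (508,330). Both flaps are folded back, the bystanders are where they were, and the gripper is clear.

```bash
python3 -c "
from station import job
print(job.hand_in())"
```

```text
the job is handed in; nothing more can be done
None
```

I folded both carton flaps back to about 2.65 rad and stood the candle upright on the brass plate. The jar, short candle and glass were not touched, and I handed the job in at about 15 s; no verdict was returned.

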